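# Weigh two look-alike plugs and nest the one that drops

## Robot

A 6-joint arm with a two-finger parallel gripper is mounted at the origin on the work surface. World frame = base frame: x ahead of the robot, y to its left, z up, the work surface at z = 0. Lengths are in m, angles in rad, forces in N, time in s.
With the tool pointing down it reaches from about 0.425 to 0.95 m from the base axis. Payload 14.7 kg.
Tool frame: the origin (TCP) lies at the very end of the fingers, on their centre line; the grasp point (between the pads) lies 19 mm behind it; z points along the fingers, y is the direction in which the jaws open and shut (so a half turn about z gives the same grasp; the last joint's range is limited). The gripper opens to 85 mm and grips with 20 to 120 N. Pads are 22 mm wide; open, the fingers measure 114 mm over their backs; the gripper's body (76 mm by 85 mm) begins 54 mm behind the grasp point. The pads swing forward as they close: fully open they stand 13 mm farther back than shut.
Start: joints at [1.061, 0.48, 1.596, -0, 1.065, -0.047], TCP at [0.29, 0.582, 0.231] pointing down, gripper open.
Joint ranges: [-2.75, 2.75], [-0.82, 2.05], [0.23, 2.67], [-1.56, 4.7], [0.09, 2.69], [-2.92, 2.92]. Speed limits (rad/s): [1.89, 1.89, 2.39, 3.01, 3.01, 3.01].

## Interface

Orientations are given as a rotation vector (axis times angle).
In Python, from rig import get_obs, get_image, camera_info, finish_job, silhouettes gives the robot as it stands.
- The arm moves only by the shell command python3 -m creep 'ROWS' [FORCE]. ROWS is JSON, a list of rows, each a list of 3 entries, a list of its own where there are three numbers: the shift along the world's x, y, z in m, then the turn, a rotation vector about the world's x, y, z in degrees, then the finger opening in m, from 0 to 0.0854. In form: [[[dx, dy, dz], [wx, wy, wz], jaw], ...]. A call has 1 to 8 rows; each row is the pose to reach, as a shift and turn from the pose commanded when the call began; what a row does not reach only later rows make up. A row lasts 1/10 s, in which the tool goes at most 50 mm and 8.59 degrees, less where a joint would pass 70% of its speed; a pose out of reach is approached as far as the arm can. A call with a gripper value outside its range is refused whole. The fingers move at their own pace and stop on an object; FORCE is the grip in N (left out, the last holds). Time passes only in rows, so rows that repeat a pose let the fingers close. It gives the time, the measured TCP pose, the force and the opening at its end, in the units of the state.
- get_obs(): the state, without advancing time (a new reading comes with each control period).
- get_image(name): name is "scene" or "side" or "wrist"; returns (picture, depth): 384x512x3 uint8, red, green, blue; 384x512 float32, m along the optical axis (not along the pixel's ray), 0 where there is no reading.
- camera_info(name): a dict with "fx", "fy", "cx", "cy" (pixels), "world_from_camera" (4x4, takes a point from camera to world coordinates). Camera axes: x right, y down, z forward; pixel columns grow to the right and rows downward; lengths in m; the calibration is good to about 2 mm. A picture is of the moment at which its call begins: read the wrist's pose just before it. camera_info takes no time and is no camera call; for the wrist camera it gives the pose at the moment of the call.
- finish_job(): hands the job in, once; it reports no verdict.
Trained networks look in the newest picture that a camera, given by its name, has taken for a name from the list of things; names that differ only in an ending like _2 or _b are one class to them, and where a whole thing is asked for, a point or a joint stands for the part that bears it (a point fixed in the world has none). Each returns a list of dicts, best first, with "p" (0 to 1); they miss things now and then, are a little off and sometimes report something else, mostly with a low value. They report only what shows in the picture. A call takes as long as a camera call. They do not tell look-alikes from the thing itself.
- silhouettes(query, camera): "region" (384x512 bool, what is visible of it) and "box" ([centre column, centre row, width, height] in pixels, round what is visible of it).
The state is a dict: "time": time; "joint_positions": joint angles; "joint_vel": joint speeds; "joint_efforts": joint torques, N m; "tool_pos": TCP position; "ee_rot": TCP orientation; "contact_force": force on the tool from outside, world axes, zero at the start; "torque": the same for the moment, N m; "width": finger opening in m.
Only numpy, scipy, OpenCV 4.12 (cv2) and the standard library are available. Lean on these libraries where they do the work, as an engineer would, in place of code of your own. Each camera call takes 0.05 s, during which the arm holds its last target.

## Task

Two look-alike plugs stand on the marking bench; one has its steel core inside, the other is a light dummy. Stand one on each pan of the balance, let go of both, and see which side drops. Then take the plug that dropped and fit it upright, all the way down, into the round sprung nest of the marking fixture, feeling for the hole with gentle pressure (never more than 20 N on the fixture); leave the other plug standing on its pan and do not knock over or push about anything else.

Things in the scene. Friction and masses are not known exactly. Their poses are not given: they have to be found in the camera images.
- plug_1_mid (a point): centre (half-way up) of plug 1, an upright plain aluminium cylinder 36 mm in diameter and 75 mm tall with a shallow groove near the top and a small 1.5 mm chamfer at the foot; z along its axis. The two plugs look exactly alike: one is about 0.25 kg (steel core inside), the other about 0.11 kg, and either may be the heavy one
- plug_2_mid (a point): centre (half-way up) of plug 2, an upright plain aluminium cylinder 36 mm in diameter and 75 mm tall with a shallow groove near the top and a small 1.5 mm chamfer at the foot; z along its axis. The two plugs look exactly alike: one is about 0.25 kg (steel core inside), the other about 0.11 kg, and either may be the heavy one
- pan_left (a point): centre of the floor (upper face) of the balance's left pan, at the +y end of the beam, 120 mm from the pivot; the pan is a round steel dish 64 mm across inside with a rim 4 mm high (the point moves and tilts with the beam)
- pan_right (a point): centre of the floor (upper face) of the balance's right pan, at the -y end of the beam, 120 mm from the pivot; the pan is a round steel dish 64 mm across inside with a rim 4 mm high (the point moves and tilts with the beam)
- beam (a joint): tilt of the balance beam in rad: 0 level, +0.1 when the left pan is fully down, -0.1 when the right pan is fully down (stops at both; each pan end then moves 12 mm up or down). Empty, a weak spring (0.5 N m/rad) keeps it level; one plug alone tips it fully; it swings slowly because it is damped
- balance: the balance's grey foot plate, 90 x 150 x 12 mm, origin at the centre of its underside; the steel beam lies along its y axis on a pivot 60 mm above the table, pan floors are 70 mm above the table when level; the beam turns about the x axis through the pivot
- fixture: square grey frame of the marking fixture, 130 x 130 mm, 30 mm tall, fixed to the table; origin at the centre of its underside, sides along x and y. In its window sits the nest, a round steel block 62 mm in diameter with a round blind hole 38.5 mm in diameter and 18 mm deep; rim 45 mm, hole floor 27 mm above the table
- window_mid (a point): point on the frame's centre axis at the height of the nest's rim. The nest is clamped off-centre: the hole's axis lies up to 7 mm from here along the frame's x and also along its y, differently every time and not measured. The nest gives only downwards: its spring yields at about 3 N, then 0.8 N per mm, to a hard stop after 10 mm; relieved, it springs back up
- parallel: bystander, not to be disturbed: flat ground steel bar, 16 x 110 x 10 mm; origin at the centre of its underside
- driver: bystander, not to be disturbed: screwdriver with a black handle, lying, about 200 mm long; origin near its middle
- mouse: bystander, not to be disturbed: round black computer mouse, 60 mm across, 32 high; origin at the centre of its underside
- phone: bystander, not to be disturbed: black phone, 155 x 75 x 9 mm; origin at the centre of its underside
- bracket: bystander, not to be disturbed: aluminium angle bracket, 100 x 30 mm, 30 high; origin at the centre of its underside
- tin: bystander, not to be disturbed: steel tin, 60 mm across, 60 high; origin at the centre of its underside
- collar: bystander, not to be disturbed: aluminium ring lying flat, 56 mm outside, 36 mm hole, 14 high; origin at the centre of its underside
Mind the look-alikes: they are no part of the job. What is shaped like the part that bears plug_2_mid but blue is not meant.

How it is judged:
On the way:
1. one plug stands on each pan, the robot touches neither plug nor the balance, and one side has dropped to its stop and is still (((horizontal distance between plug_1_mid and pan_left below 0.03 m and contact force between each of plug_1, plug_2 and balance above 0.3 N and angle between each of plug_1_mid, plug_2_mid's own z axis and vertical below 0.25 rad and horizontal distance between plug_2_mid and pan_right below 0.03 m) or (horizontal distance between plug_2_mid and pan_left below 0.03 m and contact force between each of plug_2, plug_1 and balance above 0.3 N and angle between each of plug_2_mid, plug_1_mid's own z axis and vertical below 0.25 rad and horizontal distance between plug_1_mid and pan_right below 0.03 m)) and (value of joint beam above 0.08 rad or value of joint beam below -0.08 rad) and velocity of joint beam between -0.05 and 0.05 rad/s and contact force between the fingers and plug_1 below 0.05 N and contact force between the fingers and plug_2 below 0.05 N and contact force between the fingers and balance below 0.05 N), for 0.3 s.
At the end, for the whole second after the job is handed in: The heavier plug stands upright (within 0.12 rad) in the nest, its foot within 4 mm of the hole's floor, its weight (over 1.5 N) on the nest; the other stands on either pan (centre within 30 mm of the pan's, tilt under 0.25 rad); both at rest (((z of plug_1_mid in the frame of fixture below 0.069 m and horizontal distance between plug_1_mid and fixture below 0.016 m and angle between plug_1_mid's own z axis and vertical below 0.12 rad and contact force between plug_1 and fixture above 1.5 N and linear speed of each of plug_1, plug_2 below 0.02 m/s and ((horizontal distance between plug_2_mid and pan_left below 0.03 m and contact force between plug_2 and balance above 0.3 N and angle between plug_2_mid's own z axis and vertical below 0.25 rad) or (horizontal distance between plug_2_mid and pan_right below 0.03 m and contact force between plug_2 and balance above 0.3 N and angle between plug_2_mid's own z axis and vertical below 0.25 rad))) or (z of plug_2_mid in the frame of fixture below 0.069 m and horizontal distance between plug_2_mid and fixture below 0.016 m and angle between plug_2_mid's own z axis and vertical below 0.12 rad and contact force between plug_2 and fixture above 1.5 N and linear speed of each of plug_2, plug_1 below 0.02 m/s and ((horizontal distance between plug_1_mid and pan_left below 0.03 m and contact force between plug_1 and balance above 0.3 N and angle between plug_1_mid's own z axis and vertical below 0.25 rad) or (horizontal distance between plug_1_mid and pan_right below 0.03 m and contact force between plug_1 and balance above 0.3 N and angle between plug_1_mid's own z axis and vertical below 0.25 rad))))); the robot touches nothing.
It fails at once if more than 20 N on the fixture or its nest (contact force between fixture and anything else above 20 N).
It fails at once if a plug is tipped over (beyond 0.7 rad) (angle between any of plug_1_mid, plug_2_mid's own z axis and vertical above 0.7 rad).
It fails at once if a bystander is moved more than 25 mm (distance of any of parallel, driver, mouse, phone, bracket, tin, collar from where it was at the start of the episode above 0.025 m).
It also fails if it takes over 72 s, if anything falls off the work surface, if the arm or the gripper's body presses on something with over 40 N, if the wrist force passes 120 N, or if a joint passes its speed limit or range.

## Working session

There is one attempt and no reset: what is moved stays moved. The work goes in short steps, Python scripts to look and compute and a shell command to move; the robot and the scene stay as the last step left them, time stands still between calls to the robot, and variables do not carry over. Pictures are saved under pics/ and viewed, and the job is handed in when it is done.

```bash
mkdir -p pics; ls
cat > h.py <<'E'
import numpy as np, cv2
from rig import *
def save(n,img): cv2.imwrite('pics/'+n+'.png', cv2.cvtColor(img,cv2.COLOR_RGB2BGR))
def pts(cam,d):
    i=camera_info(cam); T=np.array(i['world_from_camera'])
    v,u=np.mgrid[0:d.shape[0],0:d.shape[1]]
    P=np.stack([(u-i['cx'])/i['fx']*d,(v-i['cy'])/i['fy']*d,d],-1)
    return P@T[:3,:3].T+T[:3,3]
E
python3 - <<'E'
from h import *
for c in ['scene','side']:
    im,d=get_image(c); save(c+'0',im); np.save(c+'0.npy',d)
    print(c,np.round(camera_info(c)['world_from_camera'],3).tolist())
    for q in ['plug_1_mid','balance','fixture','pan_left']:
        for r in silhouettes(q,c):
            P=pts(c,d)[r['region']&(d>0)]
            print(q,round(r['p'],2),np.round(r['box'],0),np.round(np.median(P,0),3) if len(P) else '', np.round(P.min(0),3),np.round(P.max(0),3))
o=get_obs();print(o['time'],o['tool_pos'],o['ee_rot'],o['contact_force'])
E
```

```text
pics
scene [[-0.436, 0.744, -0.507, 1.276], [0.9, 0.355, -0.253, 0.402], [-0.009, -0.567, -0.824, 1.192], [0.0, 0.0, 0.0, 1.0]]
plug_1_mid 0.81 [263. 162.   8.  23.] [0.471 0.03  0.062] [0.444 0.012 0.003] [0.48  0.045 0.082]
plug_1_mid 0.19 [132. 196.  22.  26.] [ 0.745 -0.268  0.055] [ 0.709 -0.303  0.002] [ 0.767 -0.249  0.066]
balance 0.85 [262. 195.  99.  54.] [0.584 0.089 0.063] [ 0.509 -0.102 -0.007] [0.626 0.234 0.078]
fixture 0.68 [168. 154.  57.  39.] [ 0.561 -0.271  0.026] [ 0.485 -0.345 -0.005] [ 0.618 -0.212  0.051]
pan_left 0.92 [264. 192. 101.  46.] [0.578 0.095 0.068] [ 0.482 -0.074 -0.007] [0.617 0.234 0.08 ]
side [[0.958, -0.213, 0.193, 0.302], [-0.288, -0.7, 0.653, -0.829], [-0.004, -0.681, -0.732, 1.079], [0.0, 0.0, 0.0, 1.0]]
plug_1_mid 0.85 [214. 218.  17.  27.] [0.452 0.016 0.056] [0.436 0.006 0.003] [0.471 0.044 0.08 ]
balance 0.91 [253. 190.  50.  81.] [0.567 0.071 0.064] [ 0.526 -0.076 -0.006] [0.627 0.312 0.078]
fixture 0.88 [285. 311.  71.  64.] [ 0.539 -0.29   0.027] [ 0.475 -0.348 -0.005] [ 0.617 -0.198  0.05 ]
pan_left 0.98 [256. 187.  50.  83.] [0.573 0.047 0.069] [ 0.535 -0.076 -0.007] [0.633 0.312 0.078]
0.5 [0.29016663 0.5815961  0.23126587] [-7.20462722e-01 -3.05786046e+00  1.41027009e-04] [1.29101976 0.43269939 0.52679087]
```

View pics/scene0.png

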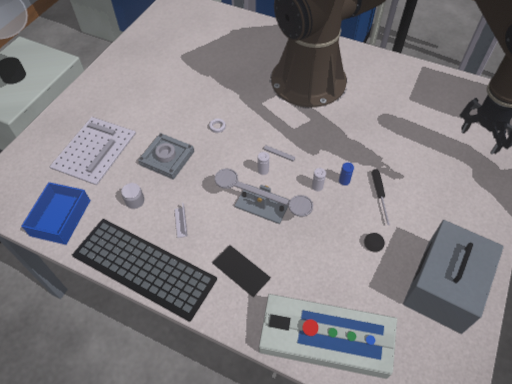

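View pics/side0.png

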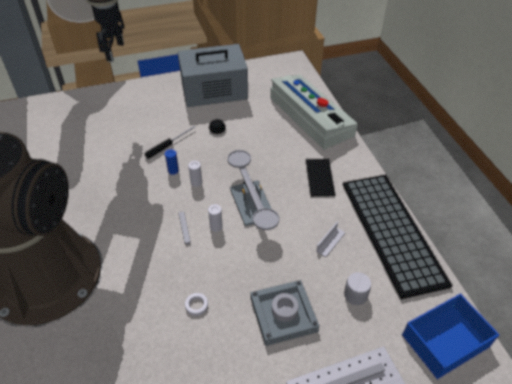

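Scene: silver plugs at (263,162) and (319,179), with the blue look-alike at (346,174). Side: silver plugs at (215,218) and (195,173), blue at (172,162). The two aluminium ones fit; the blue one is not meant. Next, an enlarged crop and measurements.

```bash
cat > m.py <<'E'
from h import *
from scipy.optimize import least_squares
def circ(P,r0=None):
    f=(lambda p:np.hypot(P[:,0]-p[0],P[:,1]-p[1])-r0)
    return least_squares(f,P[:,:2].mean(0),loss='soft_l1',f_scale=.002).x
if __name__=='__main__':
    for c,px in [('scene',{'p1':(263,162),'p2':(319,179),'blue':(346,174),'panA':(226,178),'panB':(301,206)}),('side',{'p1':(215,218),'p2':(195,173),'blue':(172,162),'panA':(266,218),'panB':(239,158)})]:
        im=cv2.cvtColor(cv2.imread(f'pics/{c}0.png'),cv2.COLOR_BGR2RGB); d=np.load(c+'0.npy'); P=pts(c,d)
        v,u=np.mgrid[0:384,0:512]
        for n,(a,b) in px.items():
            w=(abs(u-a)<24)&(abs(v-b)<24)&(d>0)
            z0=P[b,a]
            Q=P[w]; Q=Q[np.hypot(*(Q[:,:2]-z0[:2]).T)<.045]
            if n[0]!='p' or n[1] in '12':
                T=Q[Q[:,2]>.068]; S=Q[(Q[:,2]>.02)&(Q[:,2]<.068)]
                print(c,n,'top mid',np.round((T.min(0)+T.max(0))/2,4),'ext',np.round(np.ptp(T,axis=0),3),len(T),'side fit',np.round(circ(S,.018),4))
            else:
                T=Q[Q[:,2]>.055]; print(c,n,'pan mid',np.round((T.min(0)+T.max(0))/2,4),'mean',np.round(T.mean(0),4),'ext',np.round(np.ptp(T,axis=0),3))
    a=cv2.resize(cv2.imread('pics/scene0.png')[110:240,120:400],None,fx=2.8,fy=2.8,interpolation=cv2.INTER_CUBIC); cv2.imwrite('pics/crop0.png',a)
E
python3 m.py
```

```text
scene p1 top mid [0.4614 0.027  0.075 ] ext [0.034 0.037 0.013] 91 side fit [0.4581 0.0263]
scene p2 top mid [0.4427 0.2074 0.0739] ext [0.04  0.034 0.011] 101 side fit [0.4423 0.2063]
scene blue top mid [0.3877 0.2761 0.0746] ext [0.038 0.035 0.012] 99 side fit [0.3854 0.2755]
scene panA pan mid [ 0.5811 -0.0349  0.0679] mean [ 0.581  -0.0377  0.0698] ext [0.072 0.078 0.02 ]
scene panB pan mid [0.5747 0.1958 0.0681] mean [0.5751 0.1986 0.07  ] ext [0.073 0.077 0.023]
side p1 top mid [0.4534 0.0259 0.0743] ext [0.035 0.037 0.012] 130 side fit [0.454  0.0279]
side p2 top mid [0.4381 0.2062 0.0747] ext [0.035 0.04  0.012] 101 side fit [0.4384 0.2081]
side blue top mid [0.3812 0.2746 0.0747] ext [0.035 0.041 0.012] 97 side fit [0.3815 0.2775]
side panA pan mid [ 0.5751 -0.0354  0.0692] mean [ 0.575  -0.0398  0.0701] ext [0.069 0.081 0.017]
side panB pan mid [0.5699 0.1962 0.0698] mean [0.5696 0.1977 0.0705] ext [0.07  0.081 0.017]
```

View pics/crop0.png

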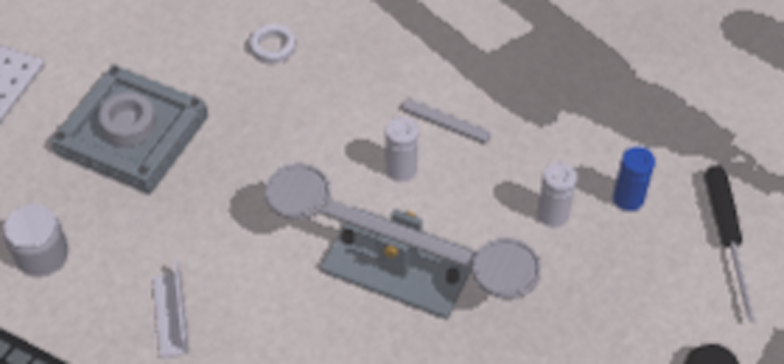

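```bash
python3 -m creep '[[[0.15,-0.375,0],[0,0,0],0.0854],[[0.15,-0.375,0],[0,0,0],0.0854],[[0.15,-0.375,0],[0,0,0],0.0854],[[0.15,-0.375,0],[0,0,0],0.0854],[[0.15,-0.375,0],[0,0,0],0.0854],[[0.15,-0.375,0],[0,0,0],0.0854],[[0.15,-0.375,0],[0,0,0],0.0854],[[0.15,-0.375,0],[0,0,0],0.0854]]' 40
```

```text
time: 1.3
tool_pos: [0.4392, 0.2084, 0.2316]
ee_rot: [0.72, 3.057, 0.001]
contact_force: [0.4, 0.1, 0.5]
width: 0.0853
```

```bash
python3 -m creep '[[[0,0,0],[0,0,0],0.0854],[[0,0,0],[0,0,0],0.0854],[[0,0,0],[0,0,0],0.0854]]'
python3 - <<'E'
from h import *
o=get_obs();print(o['time'],o['tool_pos'],o['ee_rot'],o['joint_positions'],o['contact_force'])
im,d=get_image('wrist');save('w1',im);np.save('w1.npy',d);np.save('w1P.npy',pts('wrist',d))
print(np.round(camera_info('wrist')['world_from_camera'],3).tolist(),camera_info('wrist')['fx'])
E
```

```text
time: 1.6
tool_pos: [0.4386, 0.2108, 0.2314]
ee_rot: [-0.72, -3.058, -0.0]
contact_force: [0.4, 0.5, -0.6]
width: 0.0853
1.6 [0.43858504 0.21083662 0.23136339] [-7.20267279e-01 -3.05790951e+00 -4.36513174e-04] [ 3.85625706e-01  2.52177824e-01  1.96100441e+00  2.84126075e-04
  9.28250796e-01 -7.22689078e-01] [ 0.3526174   0.51712703 -0.61787588]
[[0.446, 0.859, 0.25, 0.374], [0.895, -0.428, -0.126, 0.242], [-0.001, 0.28, -0.96, 0.374], [0.0, 0.0, 0.0, 1.0]] 300.9830813160052
```

View pics/w1.png

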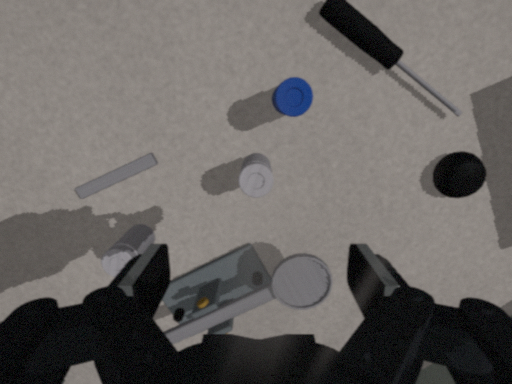

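The wrist view shows plug 2 at (256,180), blue at (293,97), plug 1 at (130,255) partly hidden, and a pan at (302,281).

Run:
```python
from m import *
P=np.load('w1P.npy');d=np.load('w1.npy')
v,u=np.mgrid[0:384,0:512]
for n,(a,b) in {'p2':(256,180),'blue':(293,97),'p1':(122,262),'panL':(302,281),'par':(117,175)}.items():
    w=(abs(u-a)<35)&(abs(v-b)<35)&(d>0)
    Q=P[w];Q=Q[np.hypot(*(Q[:,:2]-P[b,a][:2]).T)<.06]
    if n=='par': T=Q[(Q[:,2]>.006)&(Q[:,2]<.02)]
    elif n=='panL': T=Q[(Q[:,2]>.063)&(Q[:,2]<.08)]
    else: T=Q[Q[:,2]>.07]
    r=cv2.minEnclosingCircle(T[:,:2].astype(np.float32))
    print(n,P[b,a].round(4),'z',np.median(T[:,2]).round(4),'mid',((T.min(0)+T.max(0))/2).round(4),'circ',np.round(r[0],4),round(r[1],4),np.ptp(T,axis=0).round(3))
```

```text
p2 [0.4387 0.2073 0.0728] z 0.0749 mid [0.4388 0.2073 0.0737] circ [0.4387 0.2071] 0.0183 [0.036 0.036 0.007]
blue [0.3817 0.2753 0.0733] z 0.0749 mid [0.3819 0.276  0.074 ] circ [0.382  0.2761] 0.0181 [0.036 0.036 0.007]
p1 [0.4558 0.032  0.0743] z 0.0749 mid [0.4516 0.0273 0.0738] circ [0.4541 0.0273] 0.0181 [0.03  0.036 0.007]
panL [0.57   0.2008 0.0696] z 0.0702 mid [0.5707 0.1936 0.0696] circ [0.5718 0.1933] 0.0418 [0.071 0.082 0.013]
par [0.3697 0.0489 0.0105] z 0.0103 mid [0.3698 0.0463 0.0098] circ [0.3703 0.0463] 0.0539 [0.019 0.107 0.006]
```

```bash
python3 -m creep '[[[0,0,-0.05],[0,0,0],0.0854],[[0,0,-0.08],[0,0,0],0.0854],[[0,0,-0.08],[0,0,0],0.0854],[[0,0,-0.08],[0,0,0],0.0854]]'
```

```text
time: 2.05
tool_pos: [0.4384, 0.2112, 0.1517]
ee_rot: [-0.718, -3.058, 0.001]
contact_force: [-0.1, 0.1, -0.1]
width: 0.0853
```

```bash
python3 -m creep '[[[0,-0.004,-0.04],[0,0,0],0.0854],[[0,-0.004,-0.08],[0,0,0],0.0854],[[0,-0.004,-0.12],[0,0,0],0.0854],[[0,-0.004,-0.12],[0,0,0],0.0854],[[0,-0.004,-0.12],[0,0,0],0.0854]]'
```

```text
time: 2.55
tool_pos: [0.4394, 0.2068, 0.0327]
ee_rot: [0.72, 3.058, 0.0]
contact_force: [-0.2, 0.1, 0.5]
width: 0.0856
```

```bash
python3 -m creep '[[[0,0,0],[0,0,0],0.034],[[0,0,0],[0,0,0],0.034],[[0,0,0],[0,0,0],0.034],[[0,0,0],[0,0,0],0.03],[[0,0,0],[0,0,0],0.03],[[0,0,0],[0,0,0],0.03]]' 40
```

```text
time: 3.15
tool_pos: [0.4396, 0.2065, 0.0326]
ee_rot: [0.72, 3.056, 0.002]
contact_force: [-2.4, -0.5, 19.7]
width: 0.0356
```

```bash
python3 -m creep '[[[0,0,0.02],[0,0,0],0.03],[[0,0,0.06],[0,0,0],0.03],[[0,0,0.1],[0,0,0],0.03],[[0,0,0.1],[0,0,0],0.03],[[0,0,0.1],[0,0,0],0.03]]'
python3 - <<'E'
from h import *
im,d=get_image('wrist');save('w2',im)
im,d=get_image('side');save('s2',im[100:300,100:366].repeat(2,0).repeat(2,1));
print(get_obs()['contact_force'],get_obs()['torque'])
E
```

```text
time: 3.65
tool_pos: [0.4392, 0.2064, 0.1323]
ee_rot: [0.72, 3.056, 0.002]
contact_force: [-0.4, 0.5, -3.0]
width: 0.0356
[-0.51053832  0.59592379 -1.91623861] [-0.01466609  0.01152129 -0.03762987]
```

View pics/s2.png

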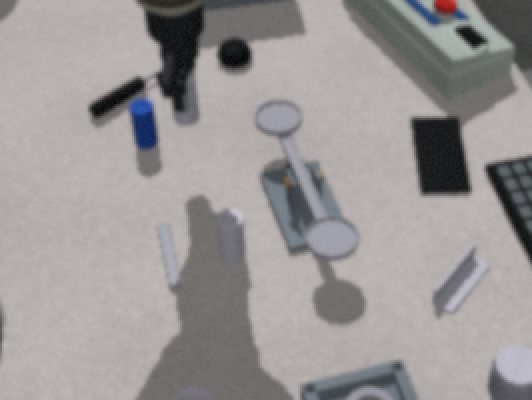

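View pics/w2.png

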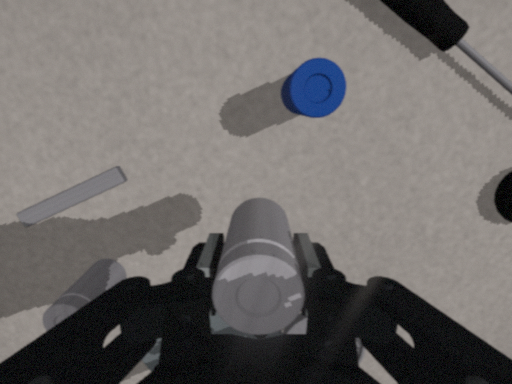

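Plug 2 is held upright between the pads (wrist, about (260,270)). Carry it to the left pan at (0.571, 0.199).

```bash
python3 -m creep '[[[0.03,-0.002,0],[0,0,0],0.03],[[0.07,-0.004,0],[0,0,0],0.03],[[0.11,-0.006,0],[0,0,0],0.03],[[0.132,-0.0075,0],[0,0,0],0.03],[[0.132,-0.0075,0],[0,0,0],0.03],[[0.132,-0.0075,0],[0,0,0],0.03],[[0.132,-0.0075,0],[0,0,0],0.03]]'
python3 - <<'E'
from h import *
for c in ['side','scene']:
    im,d=get_image(c);cc=im[110:260,170:350];save('a'+c,cv2.resize(cc,None,fx=4,fy=4))
print(get_obs()['contact_force'])
E
```

```text
time: 4.45
tool_pos: [0.5691, 0.1985, 0.1302]
ee_rot: [-0.72, -3.056, 0.002]
contact_force: [-0.8, 0.5, -2.5]
width: 0.0352
[-0.38449129 -0.55325662 -2.73364141]
```

View pics/aside.png

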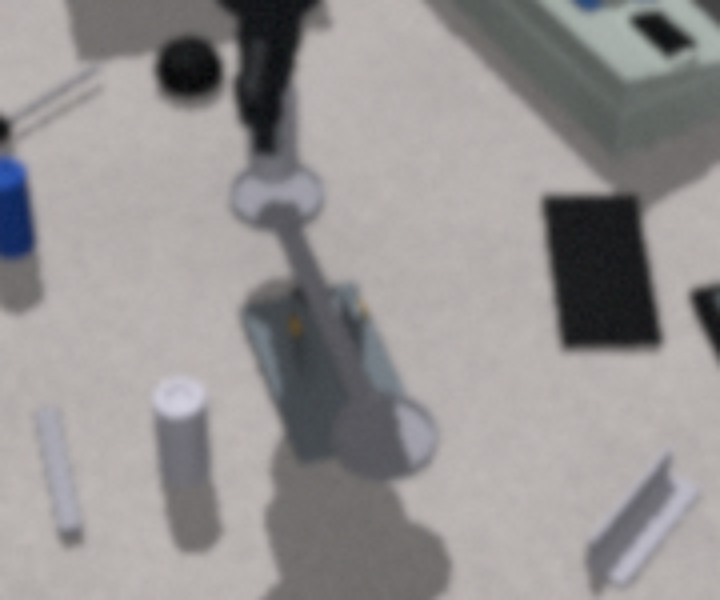

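View pics/ascene.png

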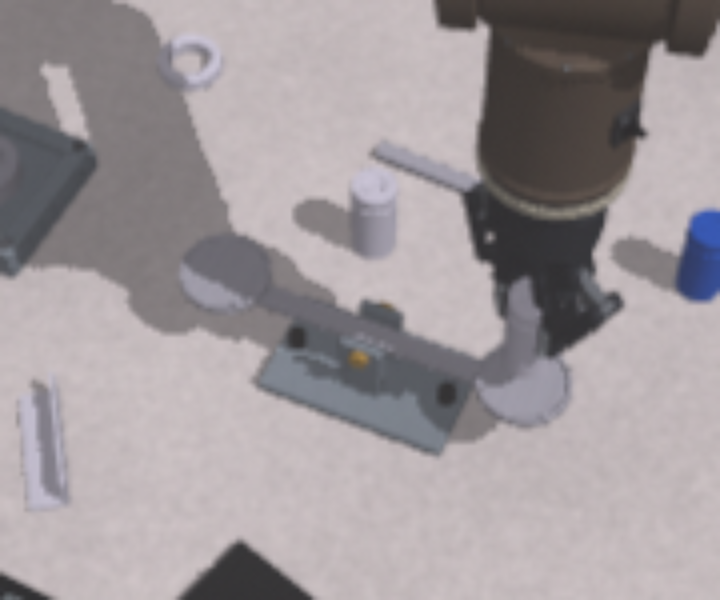

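```bash
python3 -m creep '[[[0.002,0,-0.012],[0,0,0],0.03],[[0.002,0,-0.023],[0,0,0],0.03],[[0.002,0,-0.025],[0,0,0],0.03],[[0.002,0,-0.026],[0,0,0],0.03],[[0.002,0,-0.026],[0,0,0],0.03]]'
python3 - <<'E'
from h import *
im,d=get_image('wrist');save('w3',im)
P=pts('side',get_image('side')[1])
m=(abs(P[...,0]-.571)<.04)&(abs(P[...,1]-.199)<.045)&(P[...,2]>.05)&(P[...,2]<.09);print(np.median(P[m],0))
E
```

```text
time: 5.05
tool_pos: [0.5727, 0.1987, 0.1051]
ee_rot: [-0.72, -3.058, 0.0]
contact_force: [0.2, 0.0, -2.3]
width: 0.0352
[0.56459567 0.18522812 0.07112015]
```

View pics/w3.png

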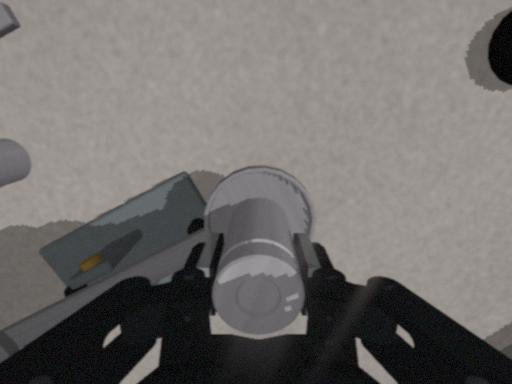

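```bash
python3 -m creep '[[[0,0,-0.002],[0,0,0],0.03],[[0,0,-0.002],[0,0,0],0.03],[[0,0,-0.002],[0,0,0],0.045],[[0,0,-0.002],[0,0,0],0.06],[[0,0,-0.002],[0,0,0],0.07],[[0,0,-0.002],[0,0,0],0.0854],[[0,0,-0.002],[0,0,0],0.0854],[[0,0,-0.002],[0,0,0],0.0854]]'
python3 - <<'E'
from h import *
im,d=get_image('wrist');save('w4',im)
E
```

```text
time: 5.95
tool_pos: [0.5727, 0.1987, 0.1033]
ee_rot: [-0.72, -3.058, 0.0]
contact_force: [-0.4, -0.4, 0.3]
width: 0.0851
```

View pics/w4.png

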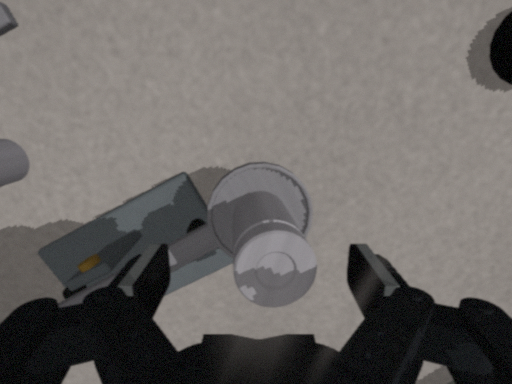

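The plug is free, standing at (275,265), and the pan has dropped. Rise and go to plug 1.

```bash
python3 -m creep '[[[0,0,0.04],[0,0,0],0.0854],[[0,0,0.09],[0,0,0],0.0854],[[0,-0.01,0.11],[0,0,0],0.0854],[[-0.03,-0.05,0.11],[0,0,0],0.0854],[[-0.06,-0.09,0.11],[0,0,0],0.0854],[[-0.09,-0.13,0.11],[0,0,0],0.0854],[[-0.1185,-0.1715,0.11],[0,0,0],0.0854],[[-0.1185,-0.1715,0.11],[0,0,0],0.0854]]'; python3 -m creep '[[[0,0,0],[0,0,0],0.0854],[[0,0,0],[0,0,0],0.0854],[[0,0,0],[0,0,0],0.0854]]'
python3 - <<'E'
from m import *
im,d=get_image('wrist');P=pts('wrist',d);save('w5',im)
im,d2=get_image('side');save('s5',cv2.resize(im[90:240,130:330],None,fx=3,fy=3))
T=P[(P[...,2]>.07)&(P[...,2]<.08)&(abs(P[...,0]-.454)<.03)&(abs(P[...,1]-.027)<.03)]
print(len(T),((T.min(0)+T.max(0))/2).round(4),np.ptp(T,axis=0).round(3))
P=pts('side',d2)
T=P[(P[...,2]>.12)&(P[...,2]<.15)&(abs(P[...,0]-.571)<.04)&(abs(P[...,1]-.199)<.05)]
print('L',len(T),((T.min(0)+T.max(0))/2).round(4),np.ptp(T,axis=0).round(3))
T=P[(P[...,2]>.05)&(P[...,2]<.1)&(abs(P[...,0]-.577)<.04)&(abs(P[...,1]+.038)<.035)]
print('R',len(T),((T.min(0)+T.max(0))/2).round(4),np.ptp(T,axis=0).round(3),np.median(T,0))
E
```

```text
time: 6.8
tool_pos: [0.4504, 0.024, 0.2132]
ee_rot: [-0.724, -3.055, 0.002]
contact_force: [-0.4, 0.5, 0.0]
width: 0.0855
time: 7.1
tool_pos: [0.455, 0.028, 0.2133]
ee_rot: [0.719, 3.058, 0.0]
contact_force: [0.6, -0.0, 0.9]
width: 0.0855
1078 [0.4545 0.0262 0.0737] [0.036 0.036 0.007]
L 117 [0.5704 0.204  0.1283] [0.034 0.041 0.017]
R 448 [ 0.5747 -0.0385  0.0829] [0.068 0.069 0.018] [ 0.57471767 -0.03871328  0.08202509]
```

View pics/s5.png

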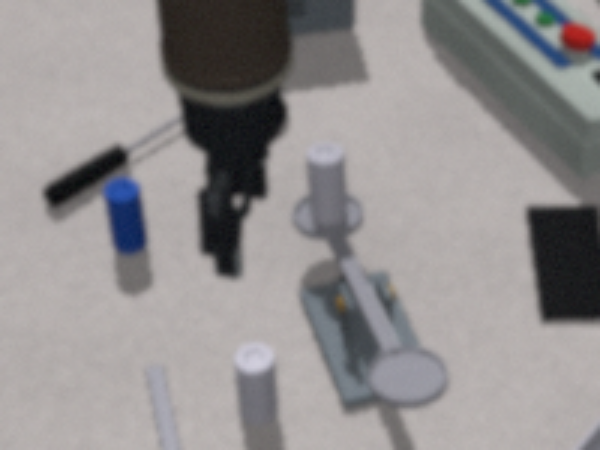

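View pics/w5.png

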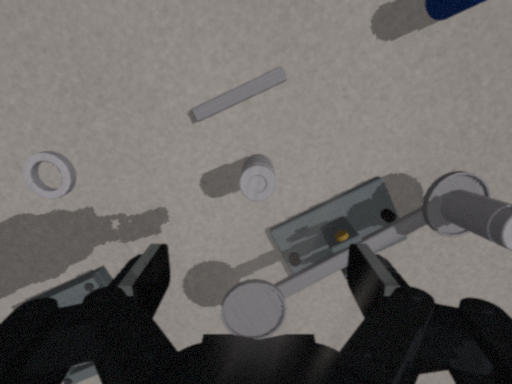

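```bash
python3 -m creep '[[[0,-0.0015,-0.04],[0,0,0],0.0854],[[0,-0.0015,-0.08],[0,0,0],0.0854],[[0,-0.0015,-0.12],[0,0,0],0.0854],[[0,-0.0015,-0.16],[0,0,0],0.0854],[[0,-0.0015,-0.181],[0,0,0],0.0854],[[0,-0.0015,-0.181],[0,0,0],0.0854],[[0,-0.0015,-0.181],[0,0,0],0.0854]]' && python3 -m creep '[[[0,0,0],[0,0,0],0.034],[[0,0,0],[0,0,0],0.034],[[0,0,0],[0,0,0],0.034],[[0,0,0],[0,0,0],0.03],[[0,0,0],[0,0,0],0.03]]' 40; python3 -m creep '[[[0,0,0.03],[0,0,0],0.03],[[0,0,0.07],[0,0,0],0.03],[[0,0,0.12],[0,0,0],0.03],[[0,0,0.12],[0,0,0],0.03],[[0,0,0.12],[0,0,0],0.03],[[0,0,0.12],[0,0,0],0.03]]'
```

```text
time: 7.9
tool_pos: [0.4543, 0.0261, 0.0324]
ee_rot: [-0.719, -3.057, 0.0]
contact_force: [-0.5, -0.1, 1.1]
width: 0.0851
time: 8.4
tool_pos: [0.4549, 0.0257, 0.0331]
ee_rot: [0.72, 3.056, 0.001]
contact_force: [0.9, -0.2, 12.8]
width: 0.0354
time: 9.0
tool_pos: [0.4536, 0.0257, 0.1517]
ee_rot: [-0.72, -3.057, 0.0]
contact_force: [0.2, -0.1, -1.6]
width: 0.0356
```

```bash
python3 -m creep '[[[0.04,-0.02,0],[0,0,0],0.03],[[0.08,-0.042,0],[0,0,0],0.03],[[0.1215,-0.064,0],[0,0,0],0.03],[[0.1215,-0.064,-0.01],[0,0,0],0.03],[[0.1215,-0.064,-0.03],[0,0,0],0.03],[[0.1215,-0.064,-0.03],[0,0,0],0.03],[[0.1215,-0.064,-0.03],[0,0,0],0.03]]'
python3 - <<'E'
from h import *
im,d=get_image('wrist');save('w6',im)
im,d=get_image('side');save('s6',cv2.resize(im[110:260,180:340],None,fx=4,fy=4))
print(get_obs()['contact_force'])
E
```

```text
time: 9.7
tool_pos: [0.5745, -0.038, 0.1211]
ee_rot: [-0.72, -3.055, 0.001]
contact_force: [-0.7, -0.0, -1.0]
width: 0.0352
[ 0.46891818  0.62480562 -0.51832972]
```

View pics/s6.png

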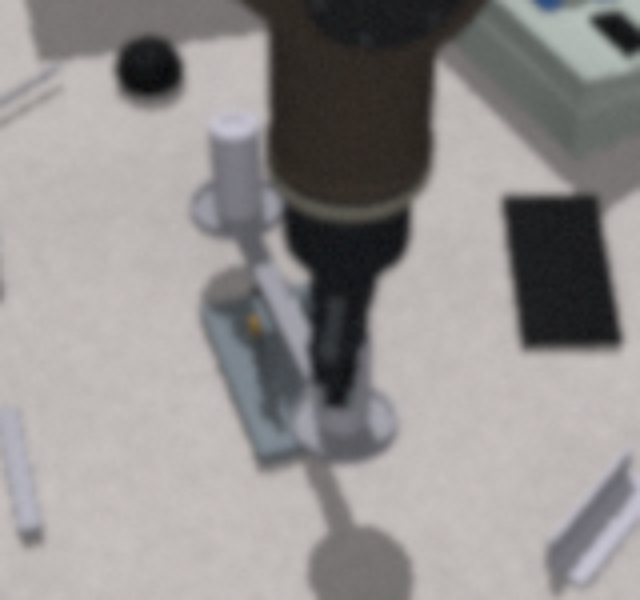

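View pics/w6.png

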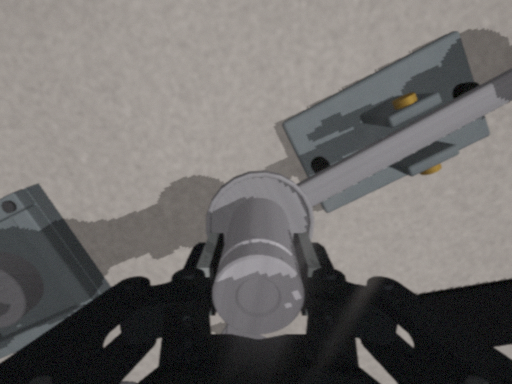

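The plug sits over the centre of the right pan (wrist, (260,210)). Lower and release.

```bash
python3 -m creep '[[[0,0,-0.003],[0,0,0],0.03],[[0,0,-0.005],[0,0,0],0.03],[[0,0,-0.005],[0,0,0],0.042],[[0,0,-0.005],[0,0,0],0.055],[[0,0,-0.005],[0,0,0],0.07],[[0,0,-0.005],[0,0,0],0.0854],[[0,0,-0.005],[0,0,0],0.0854],[[0,0,-0.005],[0,0,0],0.0854]]'
python3 - <<'E'
from h import *
im,d=get_image('wrist');save('w7',im)
E
```

```text
time: 10.6
tool_pos: [0.5757, -0.0383, 0.1173]
ee_rot: [0.721, 3.058, 0.0]
contact_force: [0.4, -0.0, 0.3]
width: 0.0854
```

View pics/w7.png

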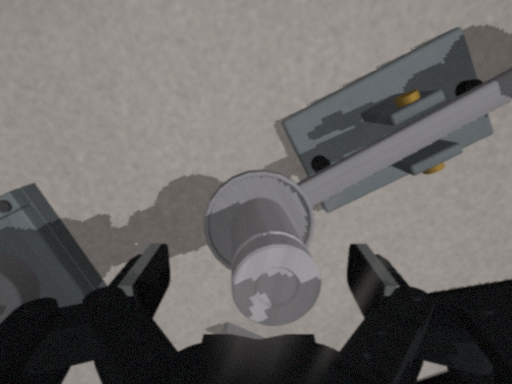

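```bash
python3 -m creep '[[[0,0,0.03],[0,0,0],0.0854],[[0,0,0.07],[0,0,0],0.0854],[[0,0,0.11],[0,0,0],0.0854],[[-0.01,-0.08,0.12],[0,0,0],0.0854],[[-0.02,-0.13,0.12],[0,0,0],0.0854],[[-0.03,-0.18,0.12],[0,0,0],0.0854],[[-0.03,-0.237,0.12],[0,0,0],0.0854],[[-0.03,-0.237,0.12],[0,0,0],0.0854]]'; python3 -m creep '[[[0,0,0],[0,0,0],0.0854],[[0,0,0],[0,0,0],0.0854]]'
cat > pans.py <<'E'
from h import *
for c in ['side','scene']:
    im,d=get_image(c);P=pts(c,d)
    for n,(x,y) in {'L':(.571,.199),'R':(.576,-.038)}.items():
        near=(abs(P[...,0]-x)<.045)&(abs(P[...,1]-y)<.05)
        T=P[near&(P[...,2]>.125)&(P[...,2]<.17)]
        F=P[near&(P[...,2]>.045)&(P[...,2]<.095)]
        print(c,n,'top',len(T),T.min(0).round(3) if len(T) else '',T.max(0).round(3) if len(T) else '','pan med z',np.median(F[:,2]).round(4))
    import sys
    save(sys.argv[1]+c,cv2.resize(im[100:260,120:340],None,fx=3.5,fy=3.5))
E
python3 pans.py b
python3 - <<'E'
from h import *
im,d=get_image('wrist');save('w8',im);np.save('w8P.npy',pts('wrist',d))
o=get_obs();print(o['time'],o['tool_pos'])
E
```

```text
time: 11.45
tool_pos: [0.545, -0.278, 0.2375]
ee_rot: [0.722, 3.057, -0.001]
contact_force: [1.3, 1.6, -0.4]
width: 0.0855
time: 11.65
tool_pos: [0.5453, -0.2761, 0.237]
ee_rot: [-0.724, -3.057, -0.0]
contact_force: [1.1, 0.7, -0.5]
width: 0.0857
side L top 55 [0.554 0.185 0.126] [0.582 0.219 0.138] pan med z 0.061
side R top 178 [ 0.556 -0.053  0.125] [ 0.587 -0.014  0.161] pan med z 0.0832
scene L top 121 [0.558 0.189 0.126] [0.595 0.224 0.138] pan med z 0.0589
scene R top 172 [ 0.561 -0.048  0.126] [ 0.599 -0.014  0.164] pan med z 0.0822
11.8 [ 0.54576241 -0.27421822  0.23724752]
```

View pics/bside.png

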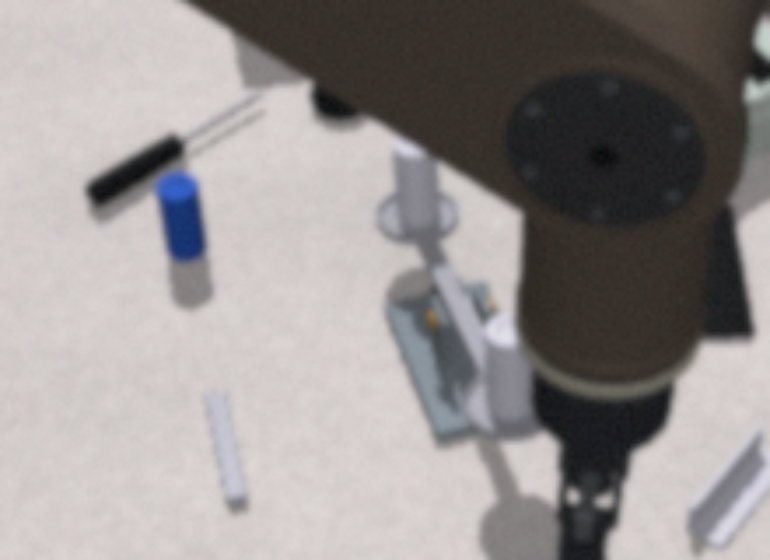

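View pics/w8.png

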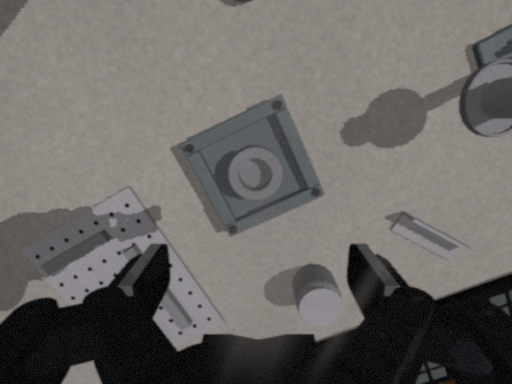

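The balance reads left down (0.060 against 0.083), so the left plug (plug 2) is the heavy one. The wrist shows the fixture nest at (255,172). Next, the hole position.

```bash
cat > hole.py <<'E'
from m import *
def hole(P,c0):
    N=P[(np.abs(P[...,2]-.045)<.005)&(np.hypot(P[...,0]-c0[0],P[...,1]-c0[1])<.045)]
    # raster the rim
    g=np.zeros((240,240),np.uint8); ij=np.round((N[:,:2]-c0)*2000+120).astype(int); ij=ij[((ij>=0)&(ij<240)).all(1)]
    g[ij[:,1],ij[:,0]]=255; g=cv2.morphologyEx(g,cv2.MORPH_CLOSE,np.ones((5,5)))
    cs,h=cv2.findContours(g,cv2.RETR_CCOMP,cv2.CHAIN_APPROX_NONE)
    for c,hh in zip(cs,h[0]):
        if cv2.contourArea(c)>800:
            (x,y),r=cv2.minEnclosingCircle(c); e=cv2.fitEllipse(c)
            print('hole' if hh[3]>=0 else 'outer','circ',((np.array([x,y])-120)/2000+c0).round(4),round(r/2000,4),'ell',((np.array(e[0])-120)/2000+c0).round(4),np.round(np.array(e[1])/2000,4))
    print('rim z',np.median(N[:,2]).round(4), 'mean',N.mean(0).round(4))
if __name__=='__main__':
    P=np.load('w8P.npy'); c0=P[172,255][:2]; print(P[172,255])
    hole(P,c0)
    M=P[(abs(P[...,2]-.03)<.004)&(np.hypot(P[...,0]-c0[0],P[...,1]-c0[1])<.12)]
    r=cv2.minAreaRect(M[:,:2].astype(np.float32));print('frame',r)
    for c in ['scene','side']: hole(pts(c,np.load(c+'0.npy')),c0)
E
python3 hole.py
```

```text
[ 0.54757793 -0.28063588  0.02806029]
outer circ [ 0.5469 -0.2799] 0.0312 ell [ 0.5467 -0.2798] [0.0606 0.0612]
hole circ [ 0.5468 -0.2799] 0.0202 ell [ 0.5467 -0.2799] [0.0391 0.0393]
rim z 0.0453 mean [ 0.546  -0.2793  0.0452]
frame ((0.5448837876319885, -0.2805032730102539), (0.13015428185462952, 0.12988604605197906), 89.11524963378906)
rim z 0.0442 mean [ 0.5535 -0.2785  0.0442]
rim z 0.0442 mean [ 0.5445 -0.2811  0.0442]
```

Hole at (0.5468, -0.2799), sizes plausible. Return to plug 2 on the left pan with the tool tilted to match the dropped pan.

```bash
python3 -m creep '[[[0.005,0.05,0],[0,0,0],0.0854],[[0.01,0.1,0],[0,0,0],0.0854],[[0.015,0.15,0],[0,0,0],0.0854],[[0.02,0.2,0],[0,0,0],0.0854],[[0.02,0.25,0],[0,0,0],0.0854],[[0.02,0.3,0],[0,0,0],0.0854],[[0.02,0.35,0],[0,0,0],0.0854],[[0.02,0.4,0],[0,0,0],0.0854]]'; python3 -m creep '[[[0.003,0.05,0],[-2,0,0],0.0854],[[0.006,0.09,0],[-5.7,0,0],0.0854],[[0.006,0.09,0],[-5.7,0,0],0.0854],[[0.006,0.09,0],[-5.7,0,0],0.0854],[[0.006,0.09,0],[-5.7,0,0],0.0854]]'; python3 pans.py c
python3 - <<'E'
from h import *
o=get_obs();print(o['time'],o['tool_pos'],o['ee_rot'])
im,d=get_image('wrist');save('w9',im);P=pts('wrist',d)
T=P[(P[...,2]>.127)&(P[...,2]<.142)&(abs(P[...,0]-.571)<.04)&(abs(P[...,1]-.206)<.04)]
print('top',len(T),((T.min(0)+T.max(0))/2).round(4),np.ptp(T,axis=0).round(3))
C=T-T.mean(0);print('normal',np.linalg.svd(C[np.abs(C[:,2])<.004],full_matrices=False)[2][2].round(3))
E
```

```text
time: 12.6
tool_pos: [0.5648, 0.127, 0.2376]
ee_rot: [0.718, 3.058, 0.0]
contact_force: [1.3, 0.5, -0.3]
width: 0.085
time: 13.1
tool_pos: [0.5711, 0.2136, 0.2372]
ee_rot: [0.713, 3.033, -0.151]
contact_force: [0.6, -0.8, -0.2]
width: 0.0855
side L top 105 [0.553 0.187 0.125] [0.587 0.228 0.137] pan med z 0.0614
side R top 246 [ 0.557 -0.053  0.125] [ 0.593 -0.013  0.16 ] pan med z 0.0838
scene L top 125 [0.557 0.189 0.125] [0.596 0.224 0.139] pan med z 0.0593
scene R top 172 [ 0.562 -0.048  0.126] [ 0.599 -0.013  0.161] pan med z 0.0813
13.2 [0.57159489 0.21259734 0.23744255] [ 0.71637211  3.03188348 -0.15077942]
top 1364 [0.5719 0.2064 0.1316] [0.036 0.036 0.009]
normal [-0.009  0.099  0.995]
```

View pics/w9.png

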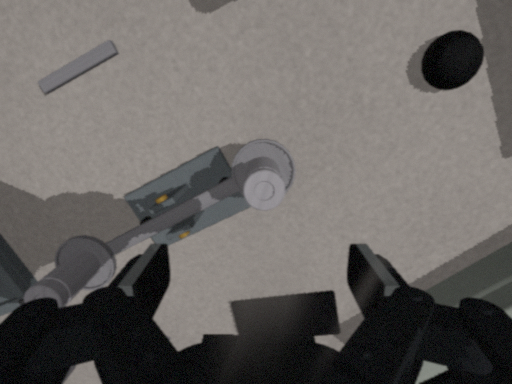

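View pics/cscene.png

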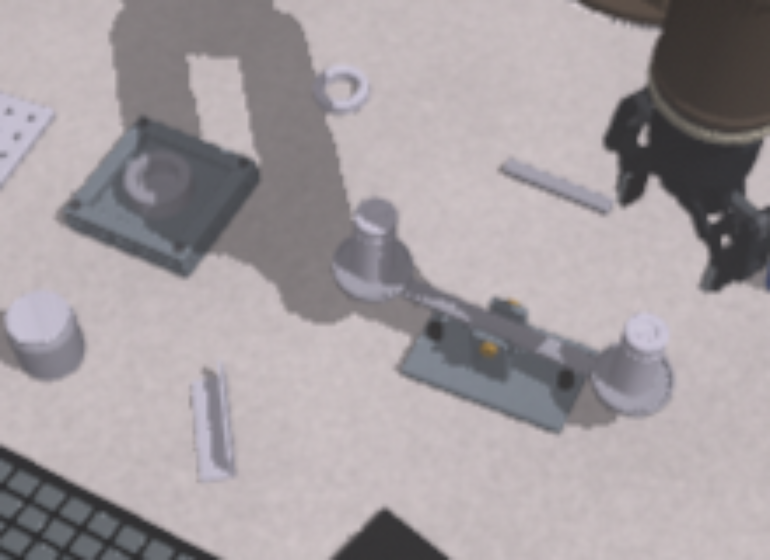

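Both plugs stand one on each pan, left fully down (tilt 0.1). Descend along the tilted axis and grip.

```bash
python3 -m creep '[[[0,0.004,0],[0,0,0],0.0854],[[0,0,-0.04],[0,0,0],0.0854],[[0,-0.004,-0.08],[0,0,0],0.0854],[[0,-0.008,-0.12],[0,0,0],0.0854],[[0,-0.0105,-0.147],[0,0,0],0.0854],[[0,-0.0105,-0.147],[0,0,0],0.0854],[[0,-0.0105,-0.147],[0,0,0],0.0854]]'
```

```text
time: 13.95
tool_pos: [0.572, 0.203, 0.0908]
ee_rot: [0.716, 3.032, -0.151]
contact_force: [0.7, -0.2, 0.2]
width: 0.0852
```

```bash
python3 -m creep '[[[0,0,0],[0,0,0],0.034],[[0,0,0],[0,0,0],0.034],[[0,0,0],[0,0,0],0.034],[[0,0,0],[0,0,0],0.03],[[0,0,0],[0,0,0],0.03],[[0,0,0],[0,0,0],0.03]]' 40; python3 -m creep '[[[0,0.001,0.005],[0,0,0],0.03],[[0,0.001,0.012],[0,0,0],0.03],[[0,0.002,0.025],[0,0,0],0.03],[[0,0.004,0.045],[0,0,0],0.03],[[0,0.005,0.07],[1.7,0,0],0.03],[[0,0.005,0.1],[4,0,0],0.03],[[0,0.005,0.13],[5.7,0,0],0.03],[[0,0.005,0.13],[5.7,0,0],0.03]]'
python3 - <<'E'
from h import *
o=get_obs();print(o['time'],o['tool_pos'],o['ee_rot'],o['contact_force'])
im,d=get_image('wrist');save('w10',im);P=pts('wrist',d)
np.save('w10P.npy',P)
E
python3 pans.py d
```

```text
time: 14.55
tool_pos: [0.5722, 0.2035, 0.0914]
ee_rot: [0.714, 3.031, -0.15]
contact_force: [-1.5, 0.4, 9.6]
width: 0.0355
time: 15.35
tool_pos: [0.5738, 0.2084, 0.2254]
ee_rot: [0.72, 3.052, 0.007]
contact_force: [0.2, -1.0, -2.9]
width: 0.0355
15.35 [0.57382878 0.20843493 0.22541797] [0.72020982 3.05215926 0.00714584] [ 0.19826151 -0.95971208 -2.90186991]
side L top 0   pan med z 0.0817
side R top 145 [ 0.557 -0.066  0.125] [ 0.592 -0.031  0.138] pan med z 0.059
scene L top 0   pan med z 0.0818
scene R top 107 [ 0.563 -0.064  0.126] [ 0.6   -0.029  0.138] pan med z 0.0596
```

View pics/w10.png

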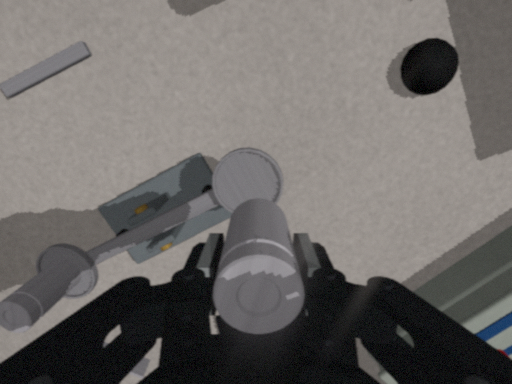

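View pics/dside.png

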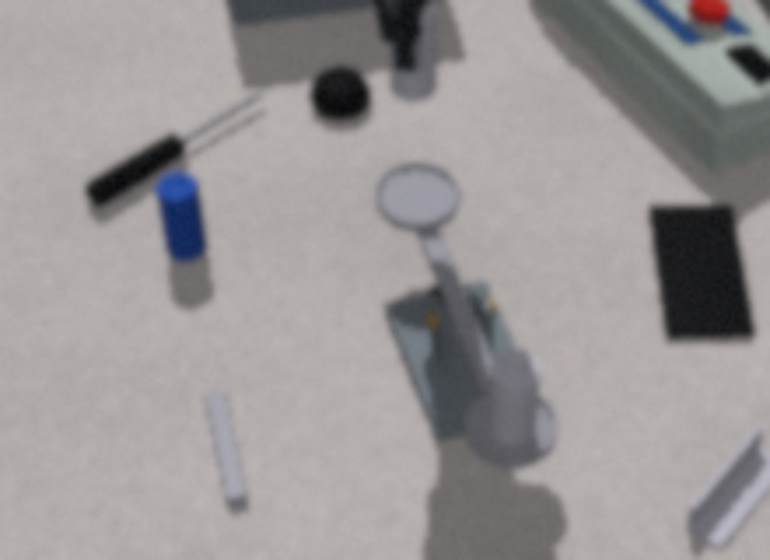

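```bash
python3 -m creep '[[[0,-0.03,0],[0,0,0],0.03],[[0,-0.075,0],[0,0,0],0.03],[[0,-0.12,0],[0,0,0],0.03],[[0,-0.165,0],[0,0,0],0.03],[[0,-0.21,0],[0,0,0],0.03],[[0,-0.255,0],[0,0,0],0.03],[[-0.005,-0.3,0],[0,0,0],0.03],[[-0.01,-0.345,0],[0,0,0],0.03]]'; python3 -m creep '[[[-0.005,-0.045,0],[0,0,0],0.03],[[-0.01,-0.09,0],[0,0,0],0.03],[[-0.016,-0.142,0],[0,0,0],0.03],[[-0.016,-0.142,0],[0,0,0],0.03],[[-0.016,-0.142,-0.03],[0,0,0],0.03],[[-0.016,-0.142,-0.07],[0,0,0],0.03],[[-0.016,-0.142,-0.1],[0,0,0],0.03],[[-0.016,-0.142,-0.1],[0,0,0],0.03]]'; python3 -m creep '[[[0,0,0],[0,0,0],0.03],[[0,0,0],[0,0,0],0.03]]'
python3 - <<'E'
from h import *
o=get_obs();print(o['time'],o['tool_pos'],o['ee_rot'],o['contact_force'],o['torque'])
im,d=get_image('wrist');save('w11',im);P=pts('wrist',d);np.save('w11P.npy',P)
for c in ['scene','side']:
    im,d=get_image(c);Q=pts(c,d);m=(abs(Q[...,0]-.547)<.035)&(abs(Q[...,1]+.28)<.035)&(Q[...,2]>.06)
    print(c,Q[m].min(0).round(4));save('e'+c,cv2.resize(im[100:380,100:380],None,fx=2,fy=2))
E
```

```text
time: 16.3
tool_pos: [0.5607, -0.1381, 0.219]
ee_rot: [-0.719, -3.056, 0.0]
contact_force: [1.0, 0.1, -2.0]
width: 0.0354
time: 17.1
tool_pos: [0.5428, -0.2766, 0.1156]
ee_rot: [-0.718, -3.05, -0.004]
contact_force: [-1.1, 0.4, -2.0]
width: 0.0353
time: 17.3
tool_pos: [0.5466, -0.279, 0.1217]
ee_rot: [0.72, 3.056, -0.001]
contact_force: [0.1, 0.3, -1.9]
width: 0.0351
17.3 [ 0.54662889 -0.27897029  0.12168075] [ 7.19581419e-01  3.05645207e+00 -8.57059372e-04] [ 0.10365653  0.25810776 -1.92105643] [-0.02690105  0.00735059  0.01881021]
scene [ 0.5127 -0.3149  0.0885]
side [ 0.512  -0.315   0.0887]
```

View pics/w11.png

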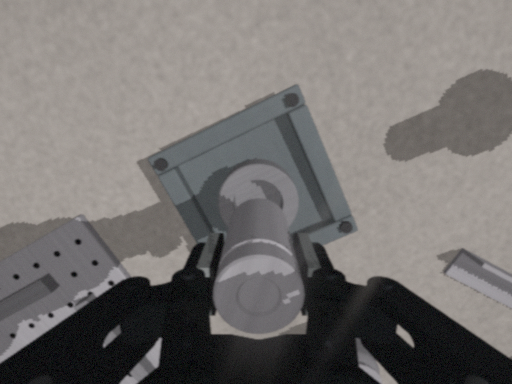

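View pics/eside.png

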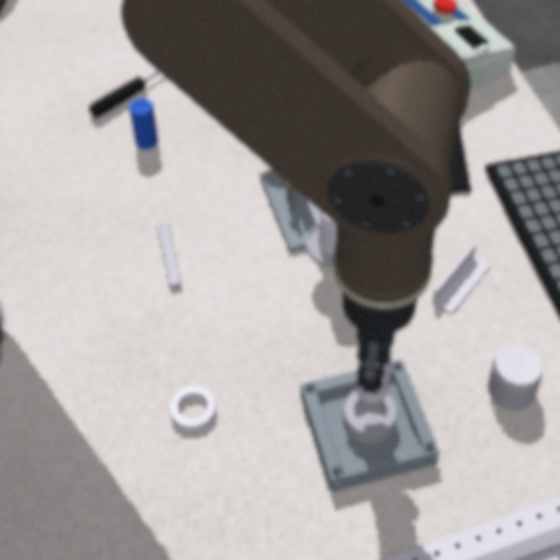

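The plug is over the nest; side view gives its foot at z 0.0885. Check plug axis against hole in the same wrist picture.

```bash
cat > ax.py <<'E'
from hole import *
def ax(P,tcp,zfoot):
    near=(np.hypot(P[...,0]-tcp[0],P[...,1]-tcp[1])<.03)
    t=P[near&(P[...,2]>zfoot+.068)&(P[...,2]<zfoot+.08)]
    r=cv2.minEnclosingCircle(t[:,:2].astype(np.float32)); print('top z',np.median(t[:,2]).round(4),'c',np.round(r[0],4),round(r[1],4),'mid',((t.min(0)+t.max(0))/2).round(4))
    S=P[near&(P[...,2]>zfoot+.003)&(P[...,2]<zfoot+.045)]
    def f(p): 
        z=S[:,2]-zfoot
        return np.hypot(S[:,0]-p[0]-p[2]*z,S[:,1]-p[1]-p[3]*z)-.018
    s=least_squares(f,[tcp[0],tcp[1],0,0],loss='soft_l1',f_scale=.0007);print('cyl foot',s.x.round(4),len(S),'zmin',S[:,2].min().round(4), 'res',np.median(np.abs(f(s.x))).round(5))
if __name__=='__main__':
    P=np.load('w11P.npy'); hole(P,np.array([.5468,-.2799])); ax(P,[.5466,-.279],.0885)
    P=np.load('w10P.npy'); ax(P,[.5738,.2084],.1924)
E
python3 ax.py
```

```text
outer circ [ 0.5468 -0.2803] 0.0312 ell [ 0.5466 -0.2802] [0.0571 0.0573]
rim z 0.0455 mean [ 0.5365 -0.2751  0.0454]
top z 0.163 c [ 0.5403 -0.2757] 0.0278 mid [ 0.5437 -0.2758  0.1625]
cyl foot [ 0.5468 -0.2802 -0.0065  0.0115] 1772 zmin 0.0915 res 0.00016
top z 0.2644 c [0.5671 0.2118] 0.0276 mid [0.5699 0.2117 0.2664]
cyl foot [ 0.573   0.2071 -0.0103  0.0117] 1987 zmin 0.1954 res 0.00019
```

Foot and hole agree to about 0.3 mm. Lower gently.

```bash
python3 -m creep '[[[0,0,-0.015],[0,0,0],0.03],[[0,0,-0.03],[0,0,0],0.03],[[0,0,-0.036],[0,0,0],0.03],[[0,0,-0.039],[0,0,0],0.03],[[0,0,-0.04],[0,0,0],0.03],[[0,0,-0.041],[0,0,0],0.03]]';python3 -m creep '[[[0,0,-0.001],[0,0,0],0.03],[[0,0,-0.002],[0,0,0],0.03],[[0,0,-0.003],[0,0,0],0.03],[[0,0,-0.004],[0,0,0],0.03],[[0,0,-0.004],[0,0,0],0.03]]'
```

```text
time: 18.05
tool_pos: [0.5459, -0.2788, 0.0793]
ee_rot: [0.72, 3.058, -0.0]
contact_force: [0.1, -0.2, -1.6]
width: 0.0349
time: 18.55
tool_pos: [0.5457, -0.2787, 0.0752]
ee_rot: [-0.721, -3.058, -0.0]
contact_force: [1.0, -0.5, -2.0]
width: 0.0355
```

```bash
python3 -m creep '[[[0,0,-0.001],[0,0,0],0.03],[[0,0,-0.002],[0,0,0],0.03],[[0,0,-0.003],[0,0,0],0.03],[[0,0,-0.003],[0,0,0],0.03],[[0,0,-0.003],[0,0,0],0.03]]'
```

```text
time: 19.05
tool_pos: [0.5457, -0.2787, 0.0723]
ee_rot: [-0.72, -3.058, -0.0]
contact_force: [0.2, 0.3, -2.6]
width: 0.0353
```

```bash
python3 -m creep '[[[0,0,-0.0015],[0,0,0],0.03],[[0,0,-0.003],[0,0,0],0.03],[[0,0,-0.0045],[0,0,0],0.03],[[0,0,-0.006],[0,0,0],0.03],[[0,0,-0.006],[0,0,0],0.03]]'
python3 - <<'E'
from hole import *
for c in ['scene','side']:
    im,d=get_image(c);P=pts(c,d)
    R=P[(abs(P[...,0]-.547)<.032)&(abs(P[...,1]+.28)<.032)&(P[...,2]<.052)&(P[...,2]>.036)]
    print(c,np.percentile(R[:,2],[10,50,90]).round(4)); save('f'+c,cv2.resize(im[130:350,120:340],None,fx=2.7,fy=2.7))
E
```

```text
time: 19.55
tool_pos: [0.5457, -0.2788, 0.0661]
ee_rot: [-0.721, -3.058, -0.0]
contact_force: [-0.3, -0.9, -2.9]
width: 0.0355
scene [0.0402 0.0438 0.0475]
side [0.0403 0.0443 0.0472]
```

View pics/fside.png

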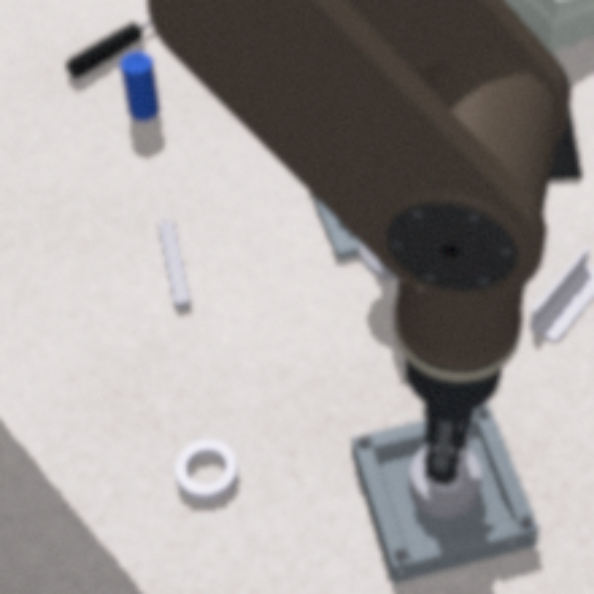

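```bash
python3 -m creep '[[[0,0,-0.001],[0,0,0],0.03],[[0,0,-0.002],[0,0,0],0.03],[[0,0,-0.003],[0,0,0],0.03],[[0,0,-0.004],[0,0,0],0.03],[[0,0,-0.0045],[0,0,0],0.03],[[0,0,-0.0045],[0,0,0],0.03]]'
```

```text
time: 20.25
tool_pos: [0.5457, -0.2788, 0.0617]
ee_rot: [-0.72, -3.058, -0.0]
contact_force: [0.4, -0.1, -2.6]
width: 0.0353
```

```bash
python3 -m creep '[[[0,0,-0.0005],[0,0,0],0.03],[[0,0,-0.001],[0,0,0],0.03],[[0,0,-0.0015],[0,0,0],0.03],[[0,0,-0.0015],[0,0,0],0.03]]'
```

```text
time: 20.65
tool_pos: [0.5458, -0.2788, 0.0604]
ee_rot: [0.721, 3.058, -0.0]
contact_force: [0.2, 0.7, 0.6]
width: 0.0352
```

Floor felt at TCP z 0.0604, as expected. Release and retreat.

```bash
python3 -m creep '[[[0,0,0],[0,0,0],0.04],[[0,0,0],[0,0,0],0.05],[[0,0,0],[0,0,0],0.065],[[0,0,0],[0,0,0],0.08],[[0,0,0],[0,0,0],0.0854],[[0,0,0],[0,0,0],0.0854]]';  python3 -m creep '[[[0,0,0.02],[0,0,0],0.0854],[[0,0,0.05],[0,0,0],0.0854],[[0,0,0.09],[0,0,0],0.0854],[[0,0,0.13],[0,0,0],0.0854],[[0,0,0.16],[0,0,0],0.0854],[[0,0,0.16],[0,0,0],0.0854],[[0,0,0.16],[0,0,0],0.0854]]'; python3 pans.py g
python3 - <<'E'
from hole import *
im,d=get_image('wrist');save('w12',im);P=pts('wrist',d)
t=P[(P[...,2]>.09)&(P[...,2]<.125)&(np.hypot(P[...,0]-.547,P[...,1]+.28)<.035)]
print('top z',np.percentile(t[:,2],[5,50,95]).round(4),((t.min(0)+t.max(0))/2).round(4),np.ptp(t,axis=0).round(3))
E
```

```text
time: 21.25
tool_pos: [0.5457, -0.2788, 0.0603]
ee_rot: [-0.72, -3.058, -0.0]
contact_force: [-0.9, 0.4, 0.5]
width: 0.0854
time: 21.95
tool_pos: [0.5459, -0.2788, 0.2208]
ee_rot: [0.72, 3.057, -0.001]
contact_force: [-0.8, -0.3, 0.3]
width: 0.0858
side L top 0   pan med z 0.0813
side R top 90 [ 0.558 -0.066  0.126] [ 0.578 -0.03   0.137] pan med z 0.0591
scene L top 0   pan med z 0.0818
scene R top 111 [ 0.564 -0.064  0.125] [ 0.6   -0.03   0.139] pan med z 0.0599
top z [0.0987 0.1016 0.103 ] [ 0.5452 -0.2797  0.0974] [0.036 0.036 0.014]
```

View pics/w12.png

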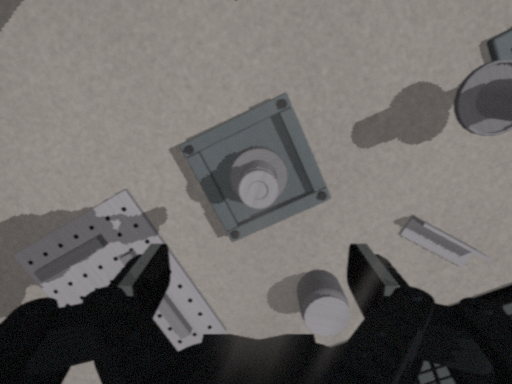

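View pics/gscene.png

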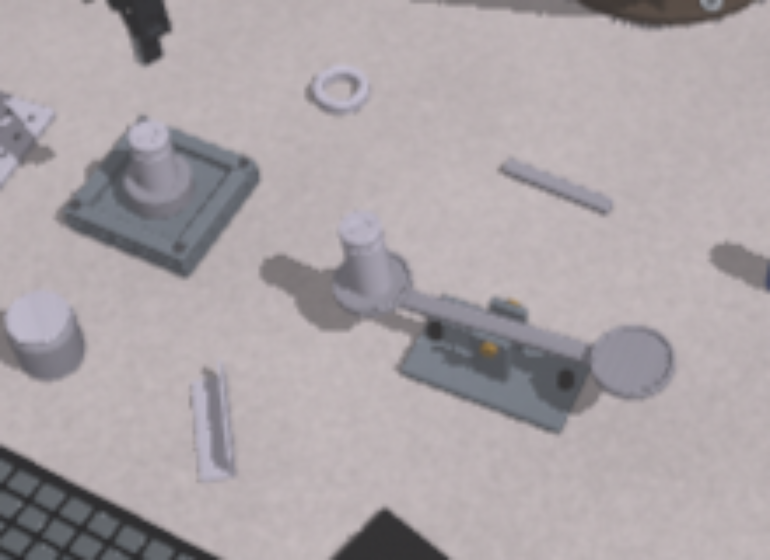

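Run:
```python
from hole import *
im,d=get_image('wrist');P=pts('wrist',d)
t=P[(P[...,2]>.0995)&(P[...,2]<.106)&(np.hypot(P[...,0]-.5455,P[...,1]+.2797)<.017)]
n=np.linalg.svd(t-t.mean(0),full_matrices=False)[2][2];print('tilt',np.arccos(abs(n[2])).round(3),np.median(t[:,2]))
finish_job()
```

```text
tilt 0.004 0.10196408292202369
the job is handed in; nothing more can be done
```

The heavy plug is seated in the nest, the light one is standing on the right pan, and I handed the job in at about 22 s. `finish_job` reports no verdict, so what follows comes from my own measurements.

- **Weighing:** I stood plug 2 on the left pan and plug 1 on the right, and let go of both. The left side dropped to its stop (pan floors at about 60 mm and 83 mm, beam tilt about 0.1 rad), so plug 2 is the heavy one.
- **Fitting:** I measured the nest's hole at (0.547, -0.280) and lowered plug 2 into it. It went straight in, with no searching needed. The measured force when it touched the hole floor changed by only about 3 N.
- **Plug 2 at the end:** Its top is at 102 mm, which puts its foot at about 27 mm, the height of the hole floor. Its tilt is 0.004 rad.
- **Plug 1 at the end:** It stands on the right pan, which is now down. It is close to centred and tilts with the beam by about 0.1 rad.
- **Bystanders:** I saw none moved in the pictures, but I did not measure them.

While the fingers closed on a plug, the upward force at the wrist briefly reached 10–20 N. That was on the table or the lowered pan, never on the fixture. No check failed or disagreed.

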